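# Push the module row home in its test dock and gate it

## Robot

A 6-joint arm with a two-finger parallel gripper is mounted at the origin on the work surface. World frame = base frame: x ahead of the robot, y to its left, z up, the work surface at z = 0. Lengths are in m, angles in rad, forces in N, time in s.
With the tool pointing down it reaches from about 0.25 to 0.85 m from the base axis. Payload 12.5 kg.
Tool frame: the origin (TCP) lies midway between the tips of the shut fingers; the grasp point (between the pads) lies 19 mm behind it; z points along the fingers, y is the direction in which the jaws open and shut (so a half turn about z gives the same grasp; the last joint's range is limited). The gripper opens to 93 mm and grips with 3 to 60 N. Pads are 15 mm wide; open, the fingers measure 128 mm over their backs; the gripper's body (75 mm by 188 mm) begins 65 mm behind the grasp point.
Start: joints at [-1.419, 0.351, 1.652, -0, 1.139, -0.085], TCP at [0.129, -0.535, 0.219] pointing down, gripper open.
Joint ranges: [-2.75, 2.75], [-0.79, 2.1], [0.01, 2.65], [-1.57, 4.71], [0.07, 3.14], [-2.87, 2.87]. Speed limits (rad/s): [2.22, 2.22, 2.79, 3.14, 3.14, 3.14].

## Interface

Orientations are given as a unit quaternion [w, x, y, z].
In Python, from plant import status, vision, job_done gives the robot as it stands.
- The arm moves only by the tool apply_moves, never from a script. Its arguments are lists of equal length, an entry for each row: "turn": the turn, a rotation vector about the world's x, y, z in rad, a list of three; "dp": the shift along the world's x, y, z in mm, a list of three; "grip": the finger opening in mm, from 0 to 93. In form: {"turn": [[wx, wy, wz], ...], "dp": [[tx, ty, tz], ...], "grip": [grip, ...]}. A call has 1 to 10 rows; each row is the pose to reach, as a shift and turn from the pose measured when the call began; what a row does not reach only later rows make up. A row lasts 1/8 s, in which the tool goes at most 62.5 mm and 10.7 degrees, less where a joint would pass 70% of its speed; a pose out of reach is approached as far as the arm can. A call with a gripper value outside its range is refused whole. The fingers move at their own pace and stop on an object; "newtons" is the grip in N (left out, the last holds). Time passes only in rows, so rows that repeat a pose let the fingers close. It gives the time, the measured TCP pose, the force and the opening at its end, in the units of the state.
- status.read_state(): the state, without advancing time (a new reading comes with each control period).
- vision.camera(name): name is "side" or "top" or "wrist"; returns a dict with "frame" (400x640x3 uint8, red, green, blue), "mtx" (3x3 intrinsics, pixels), "dist" ([k1, k2, p1, p2, k3] as OpenCV has them; the pictures are not rectified), "world_to_cam" (4x4, takes a point from world to camera coordinates); the wrist camera has in their place "tool_from_camera" (4x4, takes a point from camera to tool coordinates, whose origin is the TCP and whose axes are the flange's). Camera axes: x right, y down, z forward; pixel columns grow to the right and rows downward; lengths in m; the calibration is good to about 2 mm. A picture is of the moment at which its call begins: read the wrist's pose just before it. There is no depth.
- job_done(): hands the job in, once; it reports no verdict.
The state is a dict: "time": time; "joint_pos": joint angles; "dq": joint speeds; "tau": joint torques, N m; "tcp_pos": TCP position; "tool_rot": TCP orientation; "contact_force": force on the tool from outside, world axes, zero at the start; "ft_torque": the same for the moment, N m; "width": finger opening in m.
Only numpy, scipy, OpenCV 4.12 (cv2) and the standard library are available. Lean on these libraries where they do the work, as an engineer would, in place of code of your own. Each camera call takes 0.05 s, during which the arm holds its last target.

## Task

On the desk mat, slide the four standing network modules as one closed row, without lifting, tipping or separating them, into the channel of the aluminium test dock and on until the dragging contact plate at its far end comes up hard against its hidden stop, which only feel will tell: lean on it there for a moment with about 18 N, never more than 25 N. Then slide the dock's steel gate fully across behind the last module, and leave the other things on the desk where they are.

Things in the scene. Friction and masses are not known exactly. Their poses are not given: they have to be found in the camera images.
- dock: Smooth aluminium test dock fixed to the desk, open above and without a floor: modules slide on the desk. Origin on the desk, mid-mouth of the channel; +y runs into the channel, +z up, +x to the side where the gate waits. Two walls 16 mm high, 8 thick, 66 apart, y = 0 to 134 mm; a grey block 46 mm high ends it. With the row home the last module's rear face is 1 to 15 mm inside the mouth.
- funnel (a point): Point on the desk in the middle of the funnel's wide end, 44 mm before the dock's mouth (dock y = -44 mm). Two flared guides, 16 mm high and 8 mm thick, narrow from an inner width of about 89 mm here to 63 mm at y = -13 mm. The gate's two guide rails, 10 mm high, run from dock x = 47 to 137 mm at y about -12 and 0 mm.
- contact: White contact plate across the far end of the channel, 52 mm wide (x), 10 mm thick (y), 2 to 36 mm high; origin on the desk under the middle of the face that meets module 1, +y into the channel. It slides in +y with a drag of about 4 N and stays where left, until a rigid hidden stop 6 to 18 mm beyond its start. Only the rise in force tells the stop; the row adds 2 to 6 N of sliding drag.
- contact_face (a point): Centre of that face of the contact plate, 19 mm above the desk, axes like the dock's. At the stop it is 105 to 119 mm into the channel, different each time.
- gate (a joint): Slide of the steel gate, m: 0 to 0.012 at the start (open, clear of the mouth), 0.080 fully shut. It moves towards the dock's -x, drags with about 2 N, stays where left. A bar 80 mm long, 6 mm thick, 1 to 15 mm high, centred on dock y = -6 mm; shut it spans x = -32 to +48 mm. It passes only once the last module is wholly inside the mouth.
- gate_knob (a point): Top centre of the gate's upright round post: 14 mm diameter, from 14 to 50 mm above the desk. In the dock's frame it is at y = -6 mm, and at x = 122 mm minus the gate's value (42 mm when shut).
- module1: Network module, a plain grey standing block with dark port openings in its top, 56 mm (x) by 26 mm (y) by 46 mm high, about 0.11 to 0.22 kg; origin at the centre of its underside, on the desk. First of the row, the one nearest the dock; the row stands before the dock's mouth with its y roughly along the dock's y, slightly out of line, gaps of 1 to 4 mm.
- module2: Network module, a plain grey standing block with dark port openings in its top, 56 mm (x) by 26 mm (y) by 46 mm high, about 0.11 to 0.22 kg; origin at the centre of its underside, on the desk. Number 2 of the row counted from the dock.
- module3: Network module, a plain grey standing block with dark port openings in its top, 56 mm (x) by 26 mm (y) by 46 mm high, about 0.11 to 0.22 kg; origin at the centre of its underside, on the desk. Number 3 of the row counted from the dock.
- module4: Network module, a plain grey standing block with dark port openings in its top, 56 mm (x) by 26 mm (y) by 46 mm high, about 0.11 to 0.22 kg; origin at the centre of its underside, on the desk. Last of the row, farthest from the dock: the row is pushed on its rear (-y) face.
- wrench: Flat steel wrench lying beside the row. Bystander; origin at the middle of its underside.
- dome_camera: White dome camera, 60 mm diameter, 34 mm high, beside the row. Bystander; origin under its centre.
- adapter: White power adapter 34 x 62 x 28 mm beside the dock. Bystander; origin under its centre.
- tape_roll: Roll of clear tape, 90 mm diameter, 22 mm high. Bystander; origin under its centre.
- phone: Silver phone lying flat, 150 x 72 x 9 mm. Bystander; origin under its centre.

How it is judged:
By the outcome, as a careful person would: the job done as asked, in the order asked, and still so for the second after the job is handed in, with the robot touching nothing.
It also fails if it takes over 72 s, if anything falls off the work surface, if the arm or the gripper's body presses on something with over 40 N, if the wrist force passes 120 N, or if a joint passes its speed limit or range.

## Working session

There is one attempt and no reset: what is moved stays moved. The work goes in short steps, Python scripts to look and compute and a tool call to move; the robot and the scene stay as the last step left them, time stands still between calls to the robot, and variables do not carry over. Pictures are saved under pics/ and viewed, and the job is handed in when it is done.

Besides the shell and the picture viewer there is one more tool, called after "Request:" by a JSON object that holds its "method" and its "body". apply_moves: Moves the arm, as the interface text tells. Its arguments: {"type":"object","properties":{"turn":{"type":"array","items":{"type":"array","items":{"type":"number"}}},"dp":{"type":"array","items":{"type":"array","items":{"type":"number"}}},"grip":{"type":"array","items":{"type":"number"}},"newtons":{"type":"number"}},"required":["turn","dp","grip"]}

```bash
mkdir -p pics; ls; python3 - <<'E'
from plant import status, vision
import cv2
print(status.read_state())
for n in ["side","top","wrist"]:
    c=vision.camera(n); cv2.imwrite(f"pics/{n}0.png",c["frame"][:,:,::-1]); print(n,{k:v for k,v in c.items() if k!="frame"})
E
```

```text
pics
{'time': 0.0, 'joint_pos': array([-1.41861320e+00,  3.51219356e-01,  1.65241189e+00, -3.07212390e-06,
        1.13908042e+00, -8.45877028e-02]), 'dq': array([-0.00094063,  0.00138704,  0.00170766, -0.00111062,  0.00076013,
       -0.00042192]), 'tau': array([-6.94054652e-04, -4.97322285e+01, -2.85257381e+01,  6.99113309e-02,
        2.57550093e-02, -1.11789234e-04]), 'tcp_pos': array([ 0.1289906 , -0.53431719,  0.21811531]), 'tool_rot': array([-5.59140010e-04,  9.93000396e-01,  1.18109701e-01, -2.03004172e-05]), 'contact_force': array([-0.07519655, -1.22821119, -0.4222316 ]), 'ft_torque': array([ 0.04368843, -0.0351519 ,  0.00374261]), 'width': 0.09279396507964047}
side {'mtx': array([[413.64758234,   0.        , 323.22957214],
       [  0.        , 413.64758234, 203.09868284],
       [  0.        ,   0.        ,   1.        ]]), 'dist': array([-0.08807556,  0.        ,  0.        ,  0.        ,  0.        ]), 'world_to_cam': array([[-0.96692274, -0.25413995, -0.02175542,  0.54698303],
       [-0.11718919,  0.51838174, -0.8470815 ,  0.12136333],
       [ 0.22655486, -0.81651286,
[... 514 characters left out ...]
.99651134,  1.16930229],
       [ 0.        ,  0.        ,  0.        ,  1.        ]])}
wrist {'mtx': array([[342.20177402,   0.        , 322.85600994],
       [  0.        , 342.20177402, 197.50865314],
       [  0.        ,   0.        ,   1.        ]]), 'dist': array([-0.06103118,  0.        ,  0.        ,  0.        ,  0.        ]), 'tool_from_camera': array([[-4.72615357e-04, -9.71403782e-01, -2.37433082e-01,
         6.52293236e-02],
       [ 9.99999801e-01, -5.58211537e-04,  2.93276465e-04,
         2.01887976e-03],
       [-4.17427752e-04, -2.37432896e-01,  9.71403853e-01,
        -1.65625027e-01],
       [ 0.00000000e+00,  0.00000000e+00,  0.00000000e+00,
         1.00000000e+00]])}
```

View pics/side0.png

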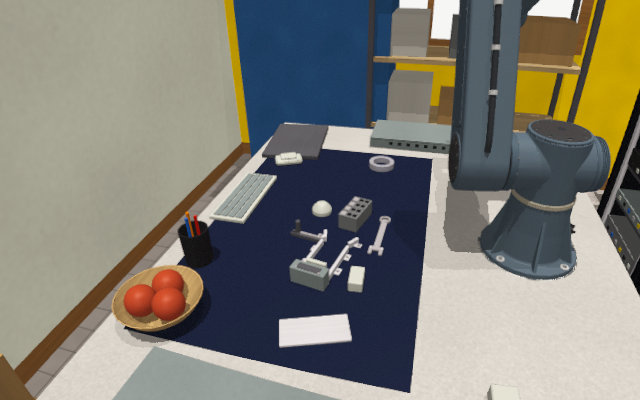

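View pics/top0.png

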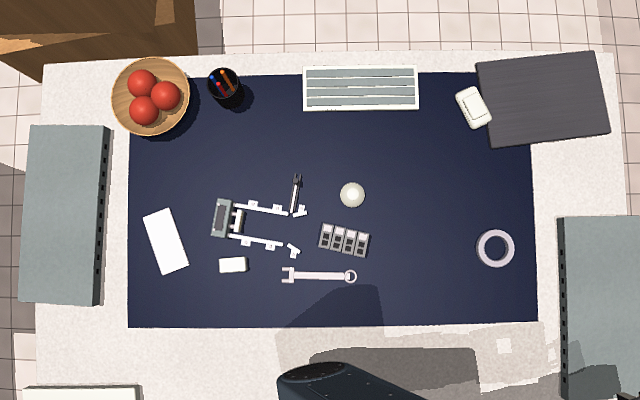

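View pics/wrist0.png

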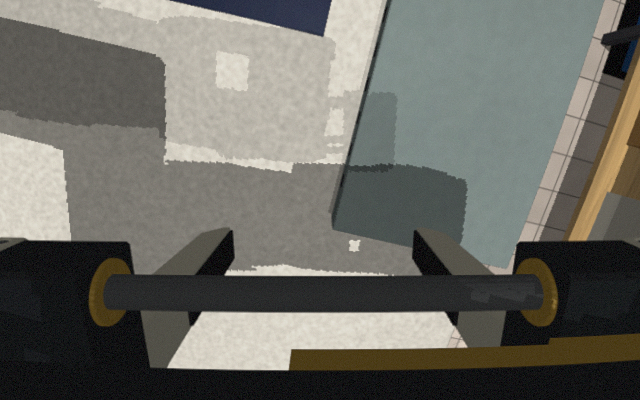

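The top view shows the dock at about (215–310, 195–260) with its channel running left (world +y). The row is at about (345, 240), the gate at about (296, 190), the wrench below the row and the dome above it. I'll enlarge it next.

```bash
cat > h.py <<'E'
import numpy as np, cv2
from plant import status, vision
from scipy.spatial.transform import Rotation as R
def rot(q): return R.from_quat([q[1],q[2],q[3],q[0]])
def snap(n):
    s=status.read_state(); c=vision.camera(n)
    if n=="wrist":
        T=np.eye(4); T[:3,:3]=rot(s["tool_rot"]).as_matrix(); T[:3,3]=s["tcp_pos"]
        c["world_to_cam"]=np.linalg.inv(T@c["tool_from_camera"])
    return c
def pix2w(c,px,z):
    p=cv2.undistortPoints(np.array(px,float).reshape(-1,1,2),c["mtx"],c["dist"]).reshape(-1,2)
    W=c["world_to_cam"]; Rm=W[:3,:3]; o=-Rm.T@W[:3,3]
    d=np.c_[p,np.ones(len(p))]@Rm
    t=(z-o[2])/d[:,2]; return o+d*t[:,None]
def w2pix(c,P):
    W=c["world_to_cam"]; r=cv2.Rodrigues(W[:3,:3])[0]
    return cv2.projectPoints(np.array(P,float).reshape(-1,1,3),r,W[:3,3],c["mtx"],c["dist"])[0].reshape(-1,2)
def crop(c,x0,y0,x1,y1,k,name):
    f=cv2.resize(np.ascontiguousarray(c["frame"][y0:y1,x0:x1,::-1]),None,fx=k,fy=k,interpolation=cv2.INTER_CUBIC)
    cv2.imwrite(name,f)
E
python3 - <<'E'
from h import *
c=snap("top"); crop(c,205,160,380,290,4.5,"pics/top1.png")
print(pix2w(c,[[345,240],[225,218],[296,178]],0.04))
E
```

```text
[[ 0.47684861 -0.0310146   0.04      ]
 [ 0.53268582  0.24882966  0.04      ]
 [ 0.62374042  0.08079686  0.04      ]]
```

View pics/top1.png

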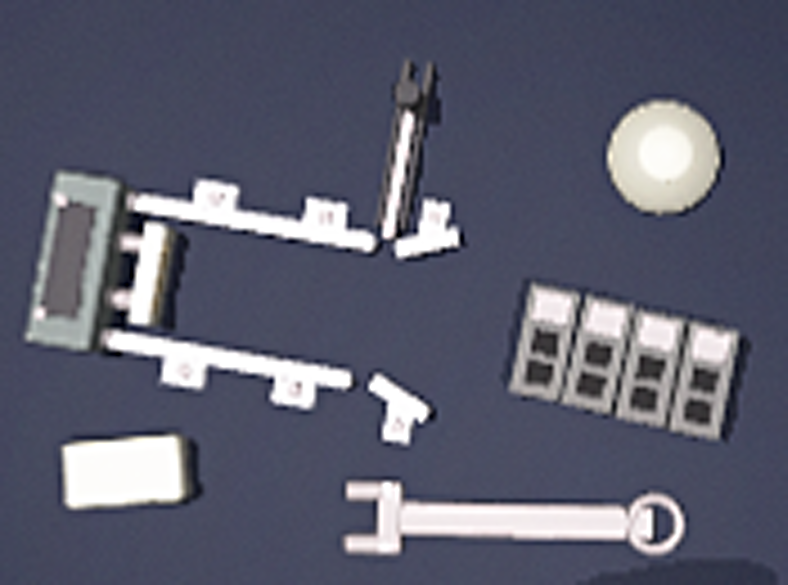

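Request:
{"method": "apply_moves", "body": {"turn": [[0,0,1.143],[0,0,1.143],[0,0,1.143],[0,0,1.143],[0,0,1.143],[0,0,1.143],[0,0,1.143],[0,0,1.143],[0,0,1.143],[0,0,1.143]], "dp": [[370,520,62],[370,520,62],[370,520,62],[370,520,62],[370,520,62],[370,520,62],[370,520,62],[370,520,62],[370,520,62],[370,520,62]], "grip": [14,14,14,14,14,14,14,14,14,14]}}

```text
time: 1.45
tcp_pos: [0.4905, -0.0257, 0.279]
tool_rot: [-0.0, 0.771, 0.637, -0.0]
contact_force: [-0.1, -1.4, 0.9]
width: 0.0143
```

Request:
{"method": "apply_moves", "body": {"turn": [[0,0,0],[0,0,0]], "dp": [[5,10,0],[5,10,0]], "grip": [14,14]}}

```text
time: 1.7
tcp_pos: [0.4952, -0.0154, 0.2786]
tool_rot: [-0.0, 0.771, 0.637, -0.001]
contact_force: [-0.6, -0.4, -1.4]
width: 0.0144
```

```bash
python3 - <<'E'
from h import *
c=snap("wrist"); cv2.imwrite("pics/w1.png",cv2.resize(c["frame"][:,:,::-1],(800,500)))
import pickle; pickle.dump(c,open("w1.pkl","wb")); print(status.read_state()["tcp_pos"],status.read_state()["contact_force"])
E
```

```text
[ 0.49492061 -0.01621262  0.2787204 ] [-0.02814592 -0.41685638 -0.19070636]
```

View pics/w1.png

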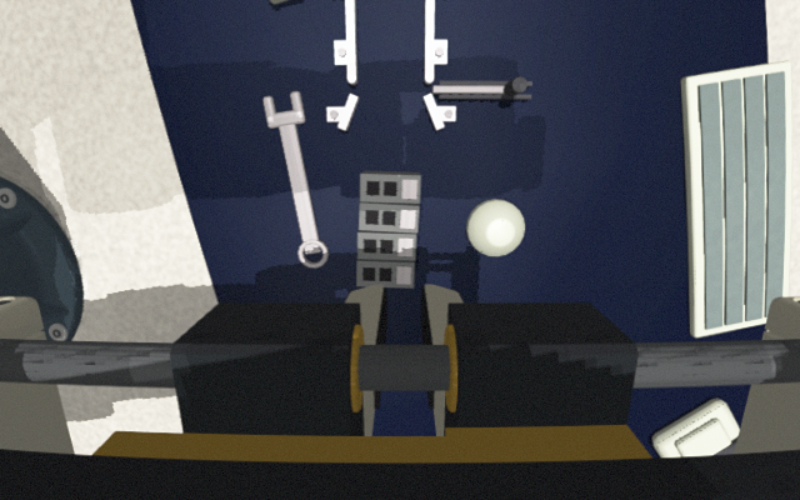

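The wrist view shows the dock walls ending at about y = 80 (800 px scale), with the funnel at 95–130. The row is at (357–422, 173–288) and slightly out of line, and the knob is at (517, 85). I'll enlarge it.

```bash
python3 - <<'E'
from h import *
import pickle; c=pickle.load(open("w1.pkl","rb"))
crop(c,260,0,440,110,4.4,"pics/w1a.png"); crop(c,270,130,360,235,5.5,"pics/w1b.png")
E
```

```text
(no output)
```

View pics/w1a.png

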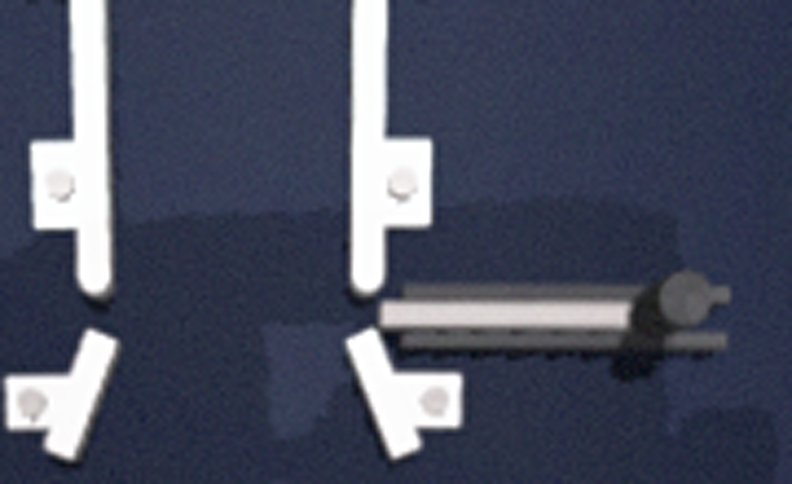

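View pics/w1b.png

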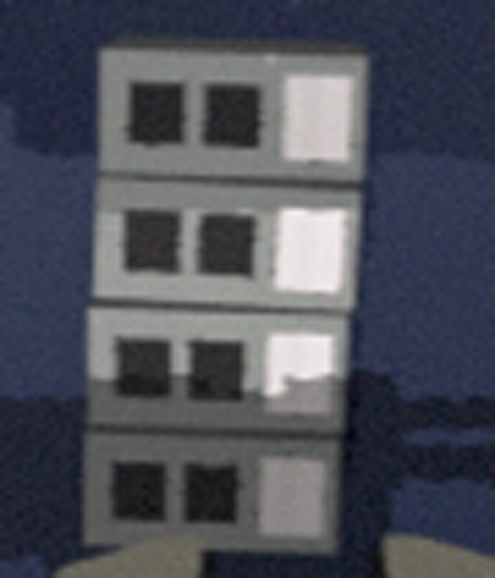

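```bash
python3 - <<'E'
from h import *
import pickle; c=pickle.load(open("w1.pkl","rb"))
A=lambda L: np.array(L,float)/4.4+[260,0]
B=lambda L: np.array(L,float)/5.5+[270,130]
w=pix2w(c,A([[110,270],[105,5],[353,270],[355,5],[95,293],[367,293]]),.016)*1000
print(w.round(1)); 
d1=w[1]-w[0]; d2=w[3]-w[2]
print("yaw",[np.degrees(np.arctan2(-d[0],d[1])) for d in (d1,d2)])
e=w[5]-w[4]; print("cross", np.degrees(np.arctan2(e[1],e[0])), np.linalg.norm(e))
print("knob",pix2w(c,A([[686,299]]),.050)*1000)
yaw=np.arctan2(e[1],e[0]); yaw=np.mean([yaw]+[np.arctan2(-d[0],d[1]) for d in (d1,d2)])
o=(w[4]+w[5])/2; ux=np.array([np.cos(yaw),np.sin(yaw),0]); uy=np.array([-np.sin(yaw),np.cos(yaw),0])
print("o",o,"yaw",np.degrees(yaw))
f=lambda P:np.c_[(P-o)@ux,(P-o)@uy].round(1)
print(f(w)); print("knob",f(pix2w(c,A([[686,299]]),.050)*1000))
for q in ([(100,50),(368,55),(363,180),(98,177)],[(97,182),(360,187),(354,307),(92,300)],[(88,308),(351,313),(347,430),(85,427)],[(85,432),(343,437),(337,550),(82,543)]):
    P=pix2w(c,B(q),.046)*1000; print(f(P).tolist(),"c",f(P).mean(0),P.mean(0).round(1), "ang",np.degrees(np.arctan2(*(P[1]-P[0])[[1,0]])).round(1))
# top camera check
t=snap("top"); 
print(w2pix(t,[o/1000+[0,0,0.0]]), w2pix(c,[(o-100*uy)/1000]))
E
```

```text
[[475.2 115.3  16. ]
 [487.7 180.8  16. ]
 [539.5 102.9  16. ]
 [552.  168.3  16. ]
 [470.  110.3  16. ]
 [542.1  96.3  16. ]]
yaw [np.float64(-10.854037634115421), np.float64(-10.817925595565786)]
cross -10.959263299406844 73.475426648408
knob [[617.58049426  76.53549241  50.        ]]
o [506.03360228 103.31004927  16.        ] yaw -10.877075509696017
[[-32.6   6. ]
 [-32.6  72.6]
 [ 32.9   5.9]
 [ 32.8  72.5]
 [-36.7   0.1]
 [ 36.7  -0.1]]
knob [[114.6  -5.2]]
[[-27.6, -83.5], [28.5, -84.6], [27.7, -110.9], [-28.7, -110.3]] c [-2.5000e-02 -9.7325e+01] [487.7   7.7  46. ] ang -12.0
[[-28.9, -111.3], [27.1, -112.4], [26.0, -138.5], [-30.6, -137.0]] c [  -1.6 -124.8] [480.9 -19.   46. ] ang -12.0
[[-31.5, -138.8], [25.4, -139.9], [24.7, -166.1], [-32.8, -165.4]] c [  -3.55 -152.55] [473.7 -45.8  46. ] ang -12.0
[[-32.9, -166.6], [23.8, -167.7], [22.7, -193.9], [-34.2, -192.3]] c [  -5.15  -180.125] [467.  -72.6  46. ] ang -12.0
[[287.83834488 228.74021789]] [[312.98185821 150.66107788]]
```

Request:
{"method": "apply_moves", "body": {"turn": [[0,0,0],[0,0,0],[0,0,0],[0,0,0],[0,0,0],[0,0,0],[0,0,0],[0,0,0],[0,0,0],[0,0,0]], "dp": [[-18,-47,0],[-35,-94,0],[-35,-94,-60],[-35,-94,-120],[-35,-94,-180],[-35,-94,-230],[-35,-94,-255],[-35,-94,-268],[-35,-94,-268],[-35,-94,-268]], "grip": [14,14,14,14,14,14,14,14,14,14]}}

```text
time: 3.05
tcp_pos: [0.4604, -0.1111, 0.0119]
tool_rot: [0.0, 0.772, 0.636, -0.0]
contact_force: [-0.3, -0.6, -0.3]
width: 0.0139
```

```bash
cat >> h.py <<'E'
O=np.array([506.0,103.3]);YAW=np.radians(-10.88)
UX=np.array([np.cos(YAW),np.sin(YAW)]);UY=np.array([-np.sin(YAW),np.cos(YAW)])
def st():
    s=status.read_state(); p=s["tcp_pos"]*1000; f=s["contact_force"]
    print("t",s["time"],"dock",((p[:2]-O)@UX).round(1),((p[:2]-O)@UY).round(1),"z",p[2].round(1),"F dock",(f[:2]@UX).round(1),(f[:2]@UY).round(1),f[2].round(1))
E
python3 - <<'E'
from h import *
st()
c=snap("wrist"); cv2.imwrite("pics/w2.png",cv2.resize(c["frame"][:,:,::-1],(800,500)))
st()
E
```

```text
t 3.05 dock -4.4 -219.2 z 11.9 F dock -0.1 -0.6 -0.3
t 3.1 dock -4.3 -219.1 z 11.9 F dock -1.0 -0.4 0.6
```

View pics/w2.png

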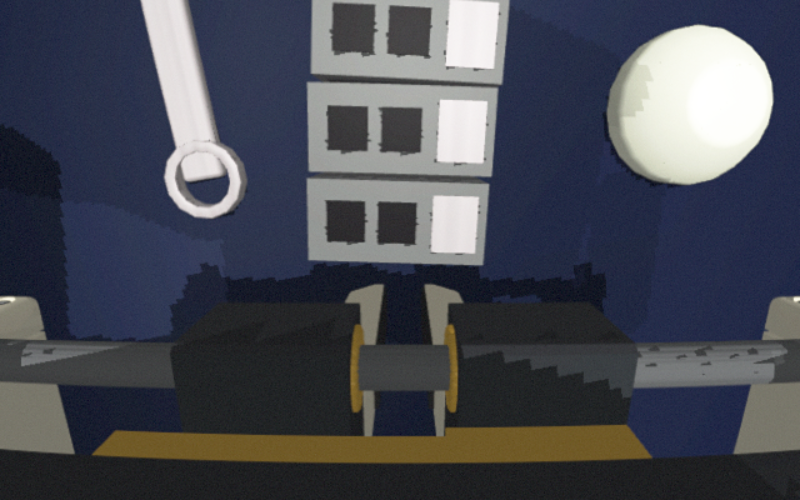

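Request:
{"method": "apply_moves", "body": {"turn": [[0,0,0],[0,0,0],[0,0,0],[0,0,0],[0,0,0],[0,0,0],[0,0,0],[0,0,0],[0,0,0],[0,0,0]], "dp": [[0.8,3.9,0],[1.5,7.8,0],[2.3,11.8,0],[2.8,14.7,0],[3.4,17.7,0],[4.0,20.6,0],[4.5,23.6,0],[5.1,26.5,0],[5.6,29,0],[5.6,29,0]], "grip": [14,14,14,14,14,14,14,14,14,14]}}

```text
time: 4.35
tcp_pos: [0.466, -0.0818, 0.0119]
tool_rot: [0.0, 0.772, 0.636, 0.0]
contact_force: [0.0, 0.7, -0.3]
width: 0.0135
```

```bash
python3 - <<'E'
from h import *
st()
c=snap("wrist"); cv2.imwrite("pics/w3.png",cv2.resize(c["frame"][:,:,::-1],(800,500)))
E
```

```text
t 4.35 dock -4.3 -189.3 z 11.9 F dock -0.1 0.7 -0.3
```

View pics/w3.png

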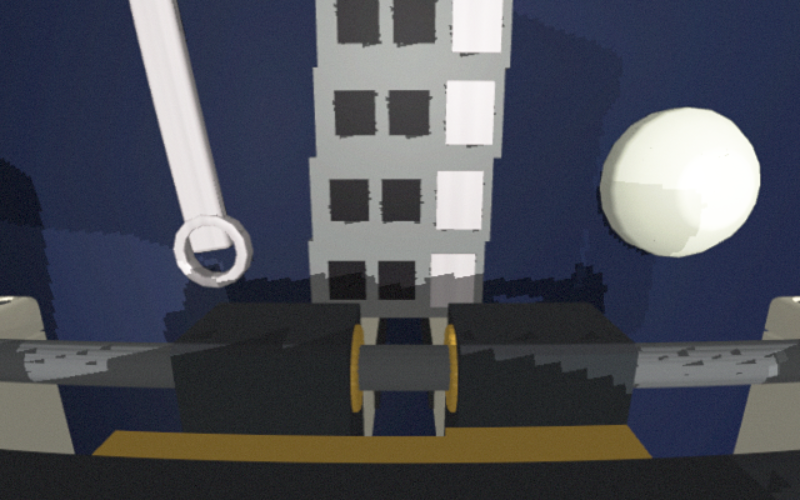

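Request:
{"method": "apply_moves", "body": {"turn": [[0,0,0],[0,0,0],[0,0,0],[0,0,0],[0,0,0],[0,0,0],[0,0,0],[0,0,0],[0,0,0],[0,0,0]], "dp": [[0.4,2,0],[1.1,4.9,0],[2,8.8,0],[2.9,12.7,0],[3.8,16.6,0],[4.7,20.5,0],[5.6,24.4,0],[6.5,28.3,0],[7.4,32.2,0],[8,35,0]], "grip": [14,14,14,14,14,14,14,14,14,14]}}

```text
time: 5.65
tcp_pos: [0.4741, -0.0466, 0.0119]
tool_rot: [0.0, 0.772, 0.636, 0.0]
contact_force: [-1.6, -3.8, 0.9]
width: 0.0143
```

Request:
{"method": "apply_moves", "body": {"turn": [[0,0,0],[0,0,0],[0,0,0],[0,0,0],[0,0,0],[0,0,0],[0,0,0],[0,0,0],[0,0,0],[0,0,0]], "dp": [[0.4,2,0],[1.1,4.9,0],[2,8.8,0],[2.9,12.7,0],[3.8,16.6,0],[4.7,20.5,0],[5.6,24.4,0],[6.5,28.3,0],[7.4,32.2,0],[8,35,0]], "grip": [14,14,14,14,14,14,14,14,14,14]}}

```text
time: 6.9
tcp_pos: [0.4821, -0.0113, 0.0119]
tool_rot: [0.0, 0.771, 0.636, 0.0]
contact_force: [-0.9, -4.2, 1.1]
width: 0.0141
```

```bash
python3 - <<'E'
from h import *
st()
c=snap("wrist"); cv2.imwrite("pics/w4.png",cv2.resize(c["frame"][:,:,::-1],(800,500)))
c=snap("top"); crop(c,205,160,380,290,4.5,"pics/t4.png")
E
```

```text
t 6.9 dock -1.8 -117.1 z 11.9 F dock -0.1 -4.2 1.1
```

View pics/w4.png

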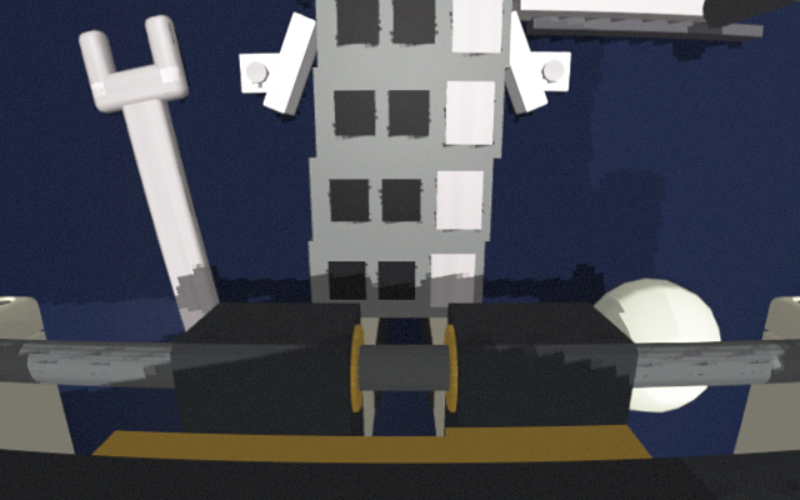

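View pics/t4.png

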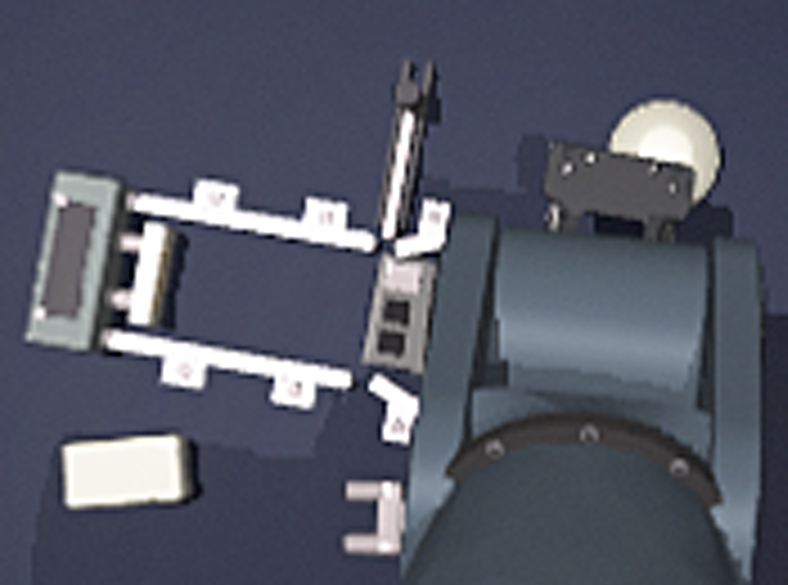

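Request:
{"method": "apply_moves", "body": {"turn": [[0,0,0],[0,0,0],[0,0,0],[0,0,0],[0,0,0],[0,0,0],[0,0,0],[0,0,0],[0,0,0],[0,0,0]], "dp": [[0.4,2,0],[0.9,4.9,0],[1.7,8.8,0],[2.4,12.7,0],[3.2,16.6,0],[3.9,20.5,0],[4.7,24.4,0],[5.4,28.3,0],[6.2,32.2,0],[6.7,35,0]], "grip": [14,14,14,14,14,14,14,14,14,14]}}

```text
time: 8.25
tcp_pos: [0.4889, 0.0241, 0.0119]
tool_rot: [0.0, 0.771, 0.636, 0.0]
contact_force: [-1.0, -3.9, 0.7]
width: 0.014
```

```bash
python3 - <<'E'
from h import *
st()
c=snap("wrist"); cv2.imwrite("pics/w5.png",cv2.resize(c["frame"][:,:,::-1],(800,500)))
E
```

```text
t 8.25 dock -1.9 -81.0 z 11.9 F dock -0.3 -4.0 0.7
```

View pics/w5.png

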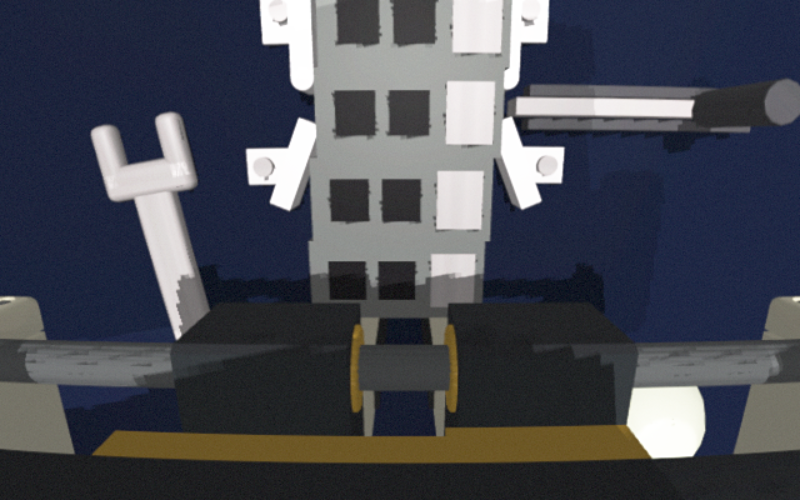

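Row is closed and entering cleanly with ~4 N drag. I'll keep going straight.

Request:
{"method": "apply_moves", "body": {"turn": [[0,0,0],[0,0,0],[0,0,0],[0,0,0],[0,0,0],[0,0,0],[0,0,0],[0,0,0],[0,0,0],[0,0,0]], "dp": [[0.4,2,0],[0.9,4.9,0],[1.7,8.8,0],[2.4,12.7,0],[3.2,16.6,0],[3.9,20.5,0],[4.7,24.4,0],[5.4,28.3,0],[6.2,32.2,0],[6.7,35,0]], "grip": [14,14,14,14,14,14,14,14,14,14]}}

```text
time: 9.55
tcp_pos: [0.4956, 0.0596, 0.0119]
tool_rot: [0.0, 0.771, 0.636, 0.0]
contact_force: [-0.9, -3.5, 2.3]
width: 0.014
```

```bash
python3 - <<'E'
from h import *
st()
c=snap("wrist"); cv2.imwrite("pics/w6.png",cv2.resize(c["frame"][:,:,::-1],(800,500)))
c=snap("top"); crop(c,205,160,380,290,4.5,"pics/t6.png")
c=snap("side"); crop(c,270,190,380,300,5,"pics/s6.png")
E
```

```text
t 9.55 dock -1.9 -44.9 z 11.9 F dock -0.3 -3.6 2.3
```

View pics/w6.png

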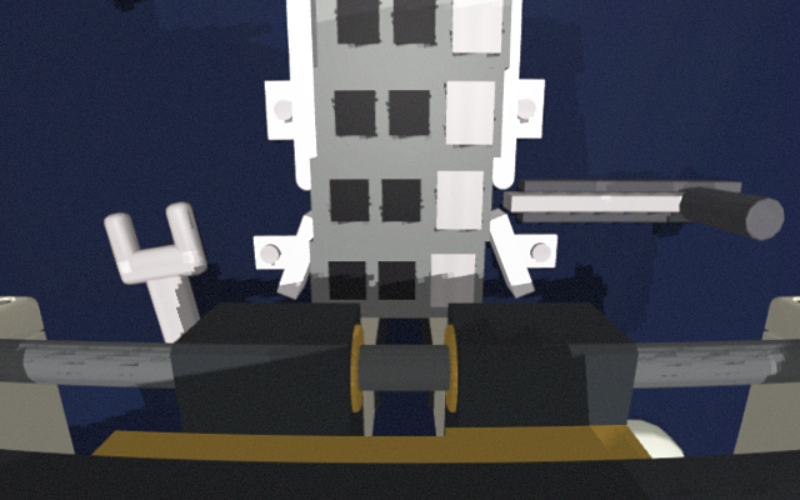

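View pics/t6.png

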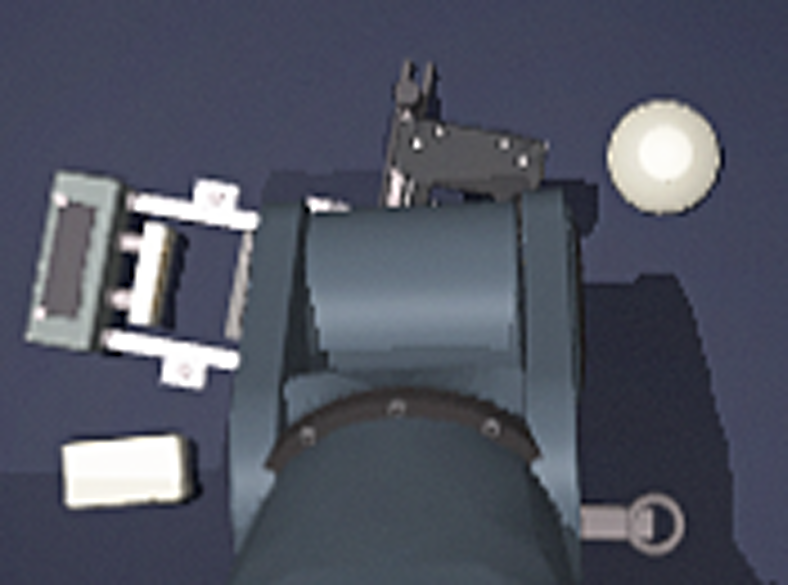

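View pics/s6.png

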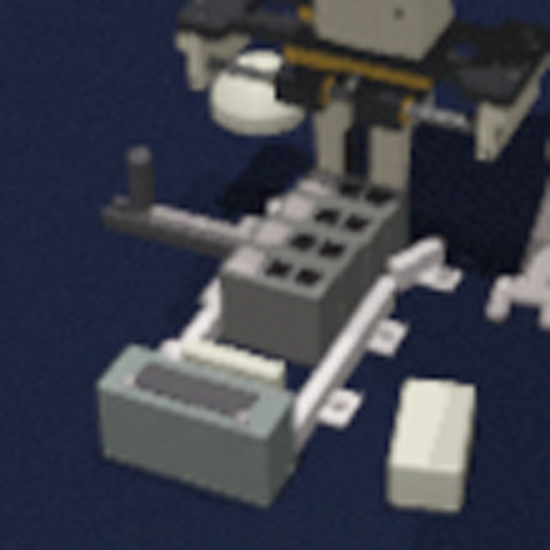

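```bash
python3 - <<'E'
from h import *
c=snap("top")
for x,y in [(172,230),(160,322),(180,235)]:
    P=pix2w(c,[[205+x/4.5,160+y/4.5]],.036)[0,:2]*1000-O; print((P@UX).round(1),(P@UY).round(1))
E
```

```text
22.2 109.2
-26.1 106.6
20.4 104.5
```

Request:
{"method": "apply_moves", "body": {"turn": [[0,0,0],[0,0,0],[0,0,0],[0,0,0],[0,0,0],[0,0,0],[0,0,0],[0,0,0],[0,0,0],[0,0,0]], "dp": [[0.4,2,0],[0.8,3.9,0],[1.1,5.9,0],[1.5,7.9,0],[1.9,9.8,0],[2.3,11.8,0],[2.6,13.8,0],[3.0,15.7,0],[3.4,17.7,0],[3.6,18.7,0]], "grip": [14,14,14,14,14,14,14,14,14,14]}}

```text
time: 11.0
tcp_pos: [0.4993, 0.0785, 0.0118]
tool_rot: [0.0, 0.771, 0.636, 0.0]
contact_force: [-1.2, -4.3, 1.4]
width: 0.0143
```

```bash
python3 - <<'E'
from h import *
st()
E
```

```text
t 11.0 dock -1.9 -25.7 z 11.8 F dock -0.4 -4.4 1.4
```

Request:
{"method": "apply_moves", "body": {"turn": [[0,0,0],[0,0,0],[0,0,0],[0,0,0],[0,0,0],[0,0,0],[0,0,0],[0,0,0],[0,0,0],[0,0,0]], "dp": [[0.3,1.5,0],[0.6,3,0],[0.9,4.5,0],[1.2,6,0],[1.4,7.5,0],[1.7,9,0],[2.0,10.5,0],[2.2,11.8,0],[2.4,12.8,0],[2.6,13.8,0]], "grip": [14,14,14,14,14,14,14,14,14,14]}}

```text
time: 12.25
tcp_pos: [0.5019, 0.0923, 0.0118]
tool_rot: [0.0, 0.771, 0.636, 0.0]
contact_force: [-1.4, -3.7, 0.5]
width: 0.0142
```

```bash
python3 - <<'E'
from h import *
st()
c=snap("wrist"); cv2.imwrite("pics/w7.png",cv2.resize(c["frame"][:,:,::-1],(800,500)))
c=snap("side"); crop(c,270,190,380,300,5,"pics/s7.png")
E
```

```text
t 12.25 dock -2.0 -11.6 z 11.8 F dock -0.6 -3.9 0.5
```

View pics/w7.png

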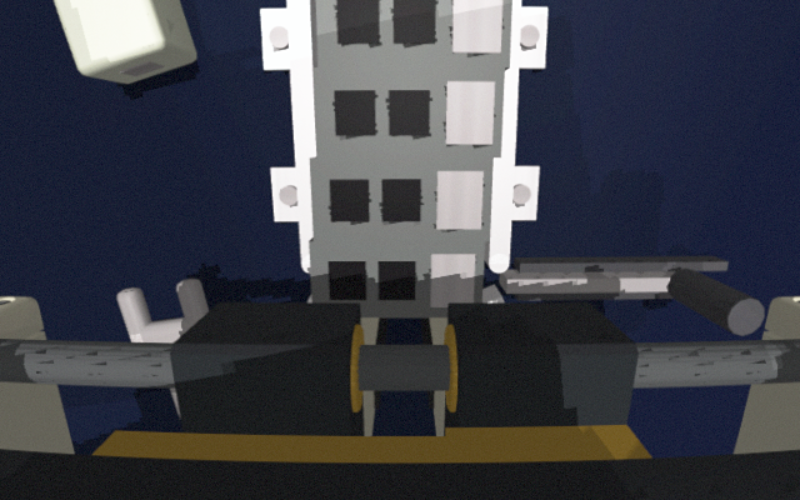

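View pics/s7.png

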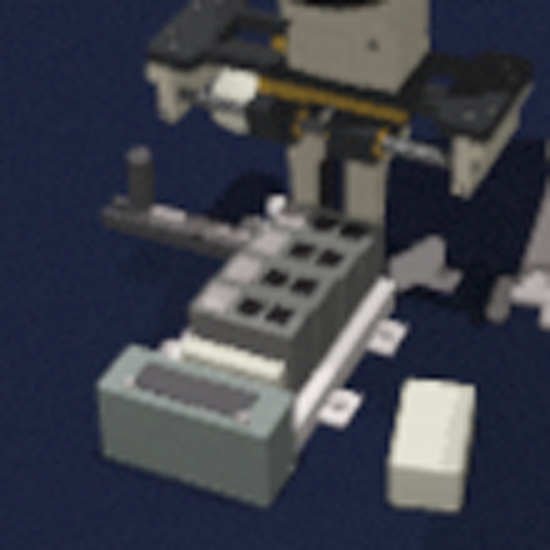

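Request:
{"method": "apply_moves", "body": {"turn": [[0,0,0],[0,0,0],[0,0,0],[0,0,0]], "dp": [[0.2,1,0],[0.4,2,0],[0.6,3,0],[0.8,4,0]], "grip": [14,14,14,14]}}

```text
time: 12.85
tcp_pos: [0.5027, 0.0965, 0.0118]
tool_rot: [0.0, 0.771, 0.636, 0.0]
contact_force: [-1.3, -3.3, 1.5]
width: 0.0143
```

```bash
python3 - <<'E'
from h import *
st()
E
```

```text
t 12.85 dock -1.9 -7.3 z 11.8 F dock -0.7 -3.5 1.5
```

Request:
{"method": "apply_moves", "body": {"turn": [[0,0,0],[0,0,0],[0,0,0]], "dp": [[0.2,1,0],[0.4,2,0],[0.6,3,0]], "grip": [14,14,14]}}

```text
time: 13.22
tcp_pos: [0.5033, 0.0995, 0.0118]
tool_rot: [0.0, 0.771, 0.636, 0.0]
contact_force: [-0.5, -4.1, 1.2]
width: 0.0139
```

```bash
python3 - <<'E'
from h import *
st()
E
```

```text
t 13.225 dock -1.9 -4.2 z 11.8 F dock 0.2 -4.1 1.2
```

Request:
{"method": "apply_moves", "body": {"turn": [[0,0,0],[0,0,0],[0,0,0]], "dp": [[0.2,1,0],[0.4,2,0],[0.6,3,0]], "grip": [14,14,14]}}

```text
time: 13.6
tcp_pos: [0.5039, 0.1023, 0.0118]
tool_rot: [0.0, 0.771, 0.636, 0.0]
contact_force: [-0.7, -9.6, 1.9]
width: 0.014
```

```bash
python3 - <<'E'
from h import *
st()
c=snap("side"); crop(c,270,190,380,300,5,"pics/s8.png")
E
```

```text
t 13.6 dock -1.9 -1.4 z 11.8 F dock 1.2 -9.6 1.9
```

View pics/s8.png

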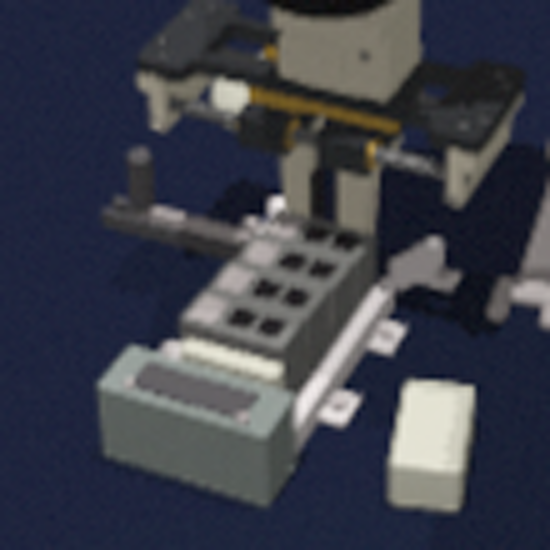

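Contact with the plate: force went from 4 to 9.6 N. At least 6 mm of plate travel remains, less what's been used.

Request:
{"method": "apply_moves", "body": {"turn": [[0,0,0],[0,0,0],[0,0,0],[0,0,0]], "dp": [[0.1,0.8,0],[0.3,1.5,0],[0.4,2.3,0],[0.6,3,0]], "grip": [14,14,14,14]}}

```text
time: 14.15
tcp_pos: [0.5045, 0.1049, 0.0119]
tool_rot: [0.001, 0.771, 0.636, 0.0]
contact_force: [-1.2, -8.1, 1.8]
width: 0.0142
```

```bash
python3 - <<'E'
from h import *
st()
E
```

```text
t 14.15 dock -1.8 1.3 z 11.9 F dock 0.3 -8.2 1.8
```

Request:
{"method": "apply_moves", "body": {"turn": [[0,0,0],[0,0,0],[0,0,0]], "dp": [[0.08,0.4,0],[0.15,0.8,0],[0.15,0.8,0]], "grip": [14,14,14]}}

```text
time: 14.52
tcp_pos: [0.5046, 0.1054, 0.0119]
tool_rot: [0.001, 0.771, 0.637, -0.0]
contact_force: [-1.7, -8.1, 2.6]
width: 0.0143
```

Request:
{"method": "apply_moves", "body": {"turn": [[0,0,0],[0,0,0],[0,0,0]], "dp": [[0.08,0.4,0],[0.15,0.8,0],[0.15,0.8,0]], "grip": [14,14,14]}}

```text
time: 14.9
tcp_pos: [0.5047, 0.1058, 0.0119]
tool_rot: [0.001, 0.771, 0.637, -0.0]
contact_force: [-0.6, -8.0, 1.4]
width: 0.0135
```

```bash
python3 - <<'E'
from h import *
st()
E
```

```text
t 14.9 dock -1.8 2.2 z 11.9 F dock 0.9 -7.9 1.4
```

Request:
{"method": "apply_moves", "body": {"turn": [[0,0,0],[0,0,0],[0,0,0]], "dp": [[0.1,0.5,0],[0.17,0.9,0],[0.17,0.9,0]], "grip": [14,14,14]}}

```text
time: 15.28
tcp_pos: [0.5048, 0.1063, 0.0119]
tool_rot: [0.001, 0.771, 0.637, -0.001]
contact_force: [-1.2, -8.5, 1.4]
width: 0.014
```

Request:
{"method": "apply_moves", "body": {"turn": [[0,0,0],[0,0,0],[0,0,0]], "dp": [[0.1,0.5,0],[0.17,0.9,0],[0.17,0.9,0]], "grip": [14,14,14]}}

```text
time: 15.65
tcp_pos: [0.5049, 0.1069, 0.0119]
tool_rot: [0.001, 0.771, 0.637, -0.001]
contact_force: [-0.8, -8.5, 2.7]
width: 0.0136
```

Request:
{"method": "apply_moves", "body": {"turn": [[0,0,0],[0,0,0],[0,0,0]], "dp": [[0.1,0.5,0],[0.17,0.9,0],[0.17,0.9,0]], "grip": [14,14,14]}}

```text
time: 16.02
tcp_pos: [0.505, 0.1074, 0.0119]
tool_rot: [0.001, 0.771, 0.637, -0.001]
contact_force: [-0.1, -8.8, 2.5]
width: 0.0141
```

Request:
{"method": "apply_moves", "body": {"turn": [[0,0,0],[0,0,0],[0,0,0]], "dp": [[0.1,0.5,0],[0.17,0.9,0],[0.17,0.9,0]], "grip": [14,14,14]}}

```text
time: 16.4
tcp_pos: [0.5051, 0.1079, 0.0119]
tool_rot: [0.001, 0.771, 0.637, -0.001]
contact_force: [-1.5, -7.9, 2.1]
width: 0.0138
```

Request:
{"method": "apply_moves", "body": {"turn": [[0,0,0],[0,0,0],[0,0,0]], "dp": [[0.1,0.5,0],[0.17,0.9,0],[0.17,0.9,0]], "grip": [14,14,14]}}

```text
time: 16.77
tcp_pos: [0.5052, 0.1085, 0.0119]
tool_rot: [0.001, 0.771, 0.637, -0.002]
contact_force: [-0.7, -7.3, 1.7]
width: 0.0142
```

Request:
{"method": "apply_moves", "body": {"turn": [[0,0,0],[0,0,0],[0,0,0]], "dp": [[0.1,0.5,0],[0.17,0.9,0],[0.17,0.9,0]], "grip": [14,14,14]}}

```text
time: 17.15
tcp_pos: [0.5054, 0.109, 0.0119]
tool_rot: [0.002, 0.771, 0.637, -0.002]
contact_force: [-0.9, -8.0, 2.0]
width: 0.0143
```

Request:
{"method": "apply_moves", "body": {"turn": [[0,0,0],[0,0,0],[0,0,0]], "dp": [[0.1,0.5,0],[0.17,0.9,0],[0.17,0.9,0]], "grip": [14,14,14]}}

```text
time: 17.52
tcp_pos: [0.5054, 0.1095, 0.0119]
tool_rot: [0.002, 0.771, 0.637, -0.002]
contact_force: [-0.9, -7.7, 2.3]
width: 0.0139
```

Request:
{"method": "apply_moves", "body": {"turn": [[0,0,0],[0,0,0],[0,0,0]], "dp": [[0.1,0.5,0],[0.17,0.9,0],[0.17,0.9,0]], "grip": [14,14,14]}}

```text
time: 17.9
tcp_pos: [0.5055, 0.1101, 0.0119]
tool_rot: [0.002, 0.771, 0.637, -0.003]
contact_force: [-2.1, -8.8, 2.0]
width: 0.0138
```

Request:
{"method": "apply_moves", "body": {"turn": [[0,0,0],[0,0,0],[0,0,0]], "dp": [[0.1,0.5,0],[0.17,0.9,0],[0.17,0.9,0]], "grip": [14,14,14]}}

```text
time: 18.27
tcp_pos: [0.5057, 0.1106, 0.0119]
tool_rot: [0.002, 0.771, 0.637, -0.003]
contact_force: [-1.8, -9.0, 0.9]
width: 0.0141
```

Request:
{"method": "apply_moves", "body": {"turn": [[0,0,0],[0,0,0],[0,0,0]], "dp": [[0.1,0.5,0],[0.17,0.9,0],[0.17,0.9,0]], "grip": [14,14,14]}}

```text
time: 18.65
tcp_pos: [0.5057, 0.1107, 0.0119]
tool_rot: [0.002, 0.771, 0.637, -0.003]
contact_force: [-1.5, -12.2, 3.8]
width: 0.0136
```

Force rose to 12.4 N with almost no advance, so this is the stop. I'll lean further in small increments.

Request:
{"method": "apply_moves", "body": {"turn": [[0,0,0],[0,0,0],[0,0,0]], "dp": [[0.1,0.5,0],[0.17,0.9,0],[0.17,0.9,0]], "grip": [14,14,14]}}

```text
time: 19.02
tcp_pos: [0.5057, 0.1107, 0.0119]
tool_rot: [0.002, 0.771, 0.637, -0.004]
contact_force: [-0.7, -13.0, 3.5]
width: 0.014
```

```bash
python3 - <<'E'
from h import *
st(); print(status.read_state()["tcp_pos"],status.read_state()["tool_rot"])
E
```

```text
t 19.025 dock -1.7 7.2 z 11.9 F dock 1.8 -12.9 3.5
[0.505712   0.11069869 0.0119281 ] [ 0.00242195  0.7706168   0.63728218 -0.00391253]
```

Request:
{"method": "apply_moves", "body": {"turn": [[0,0,0],[0,0,0],[0,0,0],[0,0,0],[0,0,0],[0,0,0]], "dp": [[0.1,0.6,0],[0.18,0.95,0],[0.22,1.15,0],[0.24,1.25,0],[0.24,1.25,0],[0.24,1.25,0]], "grip": [14,14,14,14,14,14]}}

```text
time: 19.77
tcp_pos: [0.5057, 0.1107, 0.0119]
tool_rot: [0.003, 0.771, 0.637, -0.005]
contact_force: [-1.9, -16.8, 4.2]
width: 0.0139
```

```bash
python3 - <<'E'
from h import *
st(); print(status.read_state()["tcp_pos"],status.read_state()["tool_rot"])
E
```

```text
t 19.775 dock -1.7 7.2 z 11.9 F dock 1.3 -16.9 4.2
[0.50566831 0.1107085  0.01192289] [ 0.00273431  0.77052852  0.6373815  -0.00481161]
```

Request:
{"method": "apply_moves", "body": {"turn": [[0,0,0],[0,0,0],[0,0,0],[0,0,0],[0,0,0],[0,0,0],[0,0,0],[0,0,0]], "dp": [[0.14,0.7,0],[0.2,1.05,0],[0.25,1.3,0],[0.26,1.35,0],[0.26,1.35,0],[0.26,1.35,0],[0.26,1.35,0],[0.26,1.35,0]], "grip": [14,14,14,14,14,14,14,14]}}

```text
time: 20.78
tcp_pos: [0.5057, 0.1107, 0.0119]
tool_rot: [0.003, 0.77, 0.637, -0.006]
contact_force: [-1.7, -18.1, 3.7]
width: 0.0141
```

```bash
python3 - <<'E'
from h import *
for _ in range(3):
    st(); vision.camera("top")
print(status.read_state()["tcp_pos"],status.read_state()["tool_rot"])
E
```

```text
t 20.775 dock -1.7 7.2 z 11.9 F dock 1.7 -18.1 3.7
t 20.825 dock -1.7 7.2 z 11.9 F dock 0.8 -17.0 4.9
t 20.875 dock -1.7 7.2 z 11.9 F dock 1.1 -17.6 3.6
[0.50567445 0.11065706 0.01195801] [ 0.00312597  0.77045715  0.63745832 -0.00573596]
```

Held 17–18 N for about 0.8 s with no motion. I'll back straight off, then lift.

Request:
{"method": "apply_moves", "body": {"turn": [[0,0,0],[0,0,0],[0,0,0],[0,0,0],[0,0,0],[0,0,0],[0,0,0],[0,0,0],[0,0,0],[0,0,0]], "dp": [[-0.4,-2,0],[-1.1,-6,0],[-2.7,-14,0],[-5,-26,0],[-7.6,-40,10],[-9.4,-49,40],[-3.4,-60,90],[10,-70,130],[16,-80,170],[16,-80,170]], "grip": [14,14,14,14,14,14,14,10,5,0]}}

```text
time: 22.18
tcp_pos: [0.5231, 0.0294, 0.1852]
tool_rot: [0.005, 0.771, 0.637, -0.004]
contact_force: [-0.0, -0.5, -0.5]
width: 0.0013
```

```bash
python3 - <<'E'
from h import *
st(); s=status.read_state()
tgt=R.from_matrix(np.c_[np.r_[UY,0],np.r_[UX,0],[0,0,-1]])
print("fix turn",(tgt*rot(s["tool_rot"]).inv()).as_rotvec())
c=snap("wrist"); cv2.imwrite("pics/w9.png",cv2.resize(c["frame"][:,:,::-1],(800,500)))
import pickle; pickle.dump(c,open("w9.pkl","wb"))
E
```

```text
t 22.175 dock 30.7 -69.3 z 185.2 F dock 0.0 -0.5 -0.5
fix turn [ 0.01233466  0.00091987 -0.0003353 ]
```

View pics/w9.png

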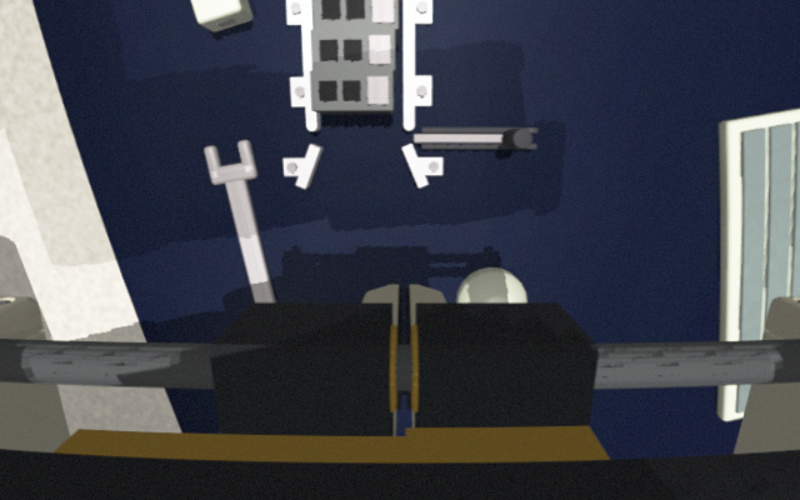

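The row is home inside the channel and the mouth is clear, with the knob around (524, 138). I'll measure the knob and the rear face.

```bash
python3 - <<'E'
from h import *
import pickle; c=pickle.load(open("w9.pkl","rb"))
crop(c,235,0,440,125,3.9,"pics/w9a.png")
E
```

```text
(no output)
```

View pics/w9a.png

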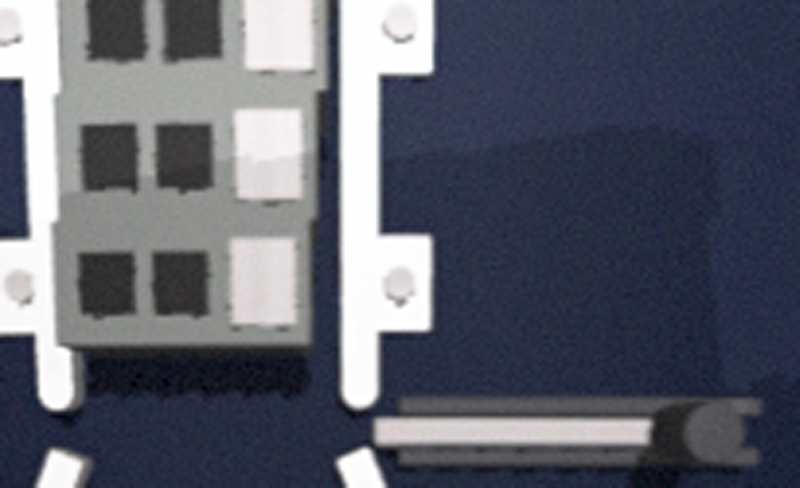

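```bash
python3 - <<'E'
from h import *
import pickle; c=pickle.load(open("w9.pkl","rb"))
A=lambda L: np.array(L,float)/3.9+[235,0]
def d(px,z):
    P=pix2w(c,A([px]),z)[0,:2]*1000-O; return (P@UX).round(1),(P@UY).round(1)
print("knob",d((715,430),.05)); print("rear",d((58,347),.046),d((312,345),.046)); print("walls",d((57,411),.016),d((359,409),.016)); print("gate end",d((374,432),.015))
E
```

```text
knob (np.float64(113.9), np.float64(-4.0))
rear (np.float64(-30.4), np.float64(13.7)) (np.float64(25.3), np.float64(13.8))
walls (np.float64(-37.4), np.float64(0.4)) (np.float64(36.1), np.float64(0.6))
gate end (np.float64(39.8), np.float64(-4.9))
```

Request:
{"method": "apply_moves", "body": {"turn": [[0.0123,0.0009,0],[0.0123,0.0009,0],[0.0123,0.0009,0],[0.0123,0.0009,0],[0.0123,0.0009,0],[0.0123,0.0009,0],[0.0123,0.0009,0],[0.0123,0.0009,0],[0.0123,0.0009,0],[0.0123,0.0009,0]], "dp": [[44,13,0],[88,27,0],[131,40,0],[131,40,-30],[131,40,-70],[131,40,-110],[131,40,-140],[131,40,-157],[131,40,-157],[131,40,-157]], "grip": [0,0,0,0,0,0,0,0,0,0]}}

```text
time: 23.48
tcp_pos: [0.6535, 0.0698, 0.0273]
tool_rot: [-0.001, 0.771, 0.637, -0.001]
contact_force: [0.3, -0.3, -0.1]
width: 0.0007
```

```bash
python3 - <<'E'
from h import *
st()
c=snap("wrist"); cv2.imwrite("pics/w10.png",cv2.resize(c["frame"][:,:,::-1],(800,500)))
c=snap("side"); crop(c,250,170,380,300,4.5,"pics/s10.png")
E
```

```text
t 23.475 dock 151.2 -5.0 z 27.3 F dock 0.4 -0.2 -0.1
```

View pics/w10.png

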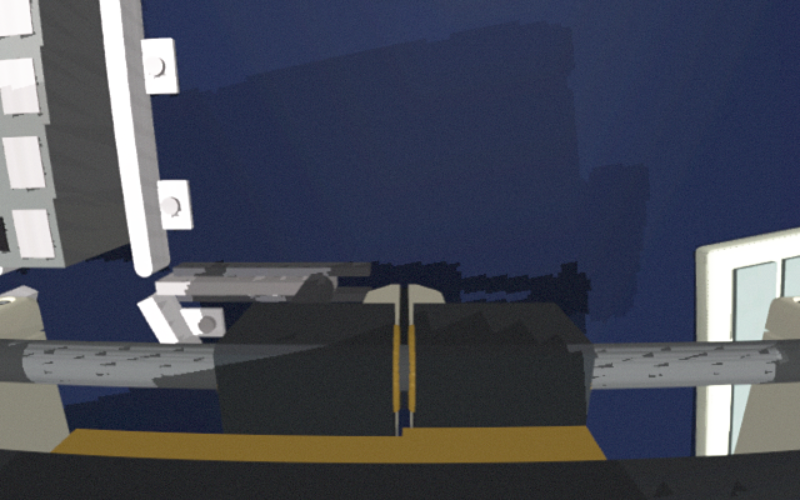

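View pics/s10.png

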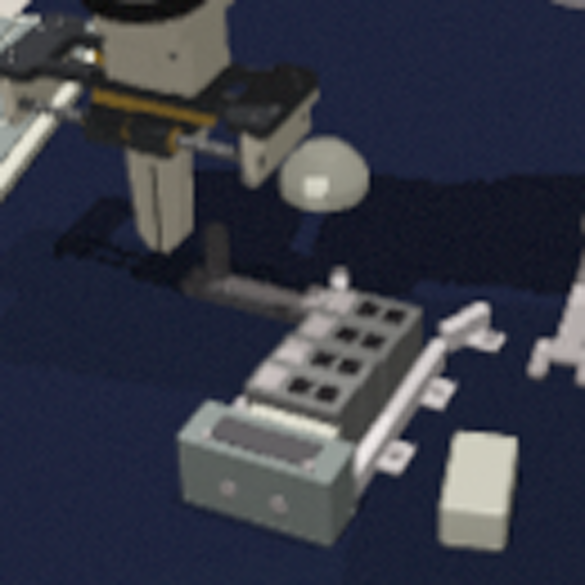

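Request:
{"method": "apply_moves", "body": {"turn": [[0,0,0],[0,0,0],[0,0,0],[0,0,0],[0,0,0],[0,0,0],[0,0,0],[0,0,0],[0,0,0],[0,0,0]], "dp": [[-3.9,0.7,0],[-7.8,1.4,0],[-11.8,2.1,0],[-15.7,2.8,0],[-19.6,3.6,0],[-23.5,4.3,0],[-27.5,5,0],[-31.4,5.8,0],[-35.3,6.5,0],[-37.3,7,0]], "grip": [0,0,0,0,0,0,0,0,0,0]}}

```text
time: 24.82
tcp_pos: [0.6161, 0.0769, 0.0275]
tool_rot: [-0.001, 0.771, 0.637, -0.001]
contact_force: [2.7, -1.8, -0.2]
width: 0.0004
```

```bash
python3 - <<'E'
from h import *
st()
c=snap("wrist"); cv2.imwrite("pics/w11.png",cv2.resize(c["frame"][:,:,::-1],(800,500)))
E
```

```text
t 24.825 dock 113.1 -5.2 z 27.5 F dock 3.0 -1.2 -0.2
```

View pics/w11.png

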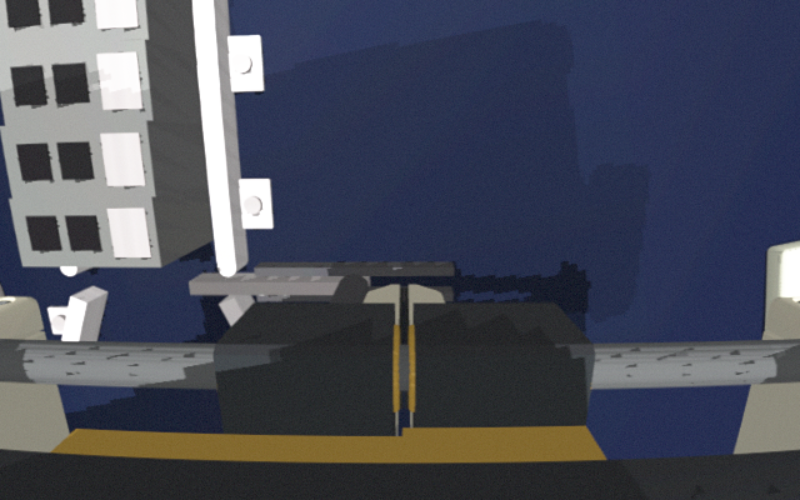

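Finger is pushing the knob at 3 N and the gate is sliding into the mouth. I'll continue: 36 mm, then the last ~10 mm slowly.

Request:
{"method": "apply_moves", "body": {"turn": [[0,0,0],[0,0,0],[0,0,0],[0,0,0],[0,0,0],[0,0,0],[0,0,0],[0,0,0],[0,0,0],[0,0,0]], "dp": [[-3.9,0.7,0],[-7.8,1.4,0],[-11.8,2.1,0],[-15.7,2.8,0],[-19.6,3.6,0],[-23.5,4.3,0],[-27.5,5.1,0],[-31.4,5.9,0],[-34.3,6.5,0],[-36.3,7,0]], "grip": [0,0,0,0,0,0,0,0,0,0]}}

```text
time: 26.12
tcp_pos: [0.5794, 0.0838, 0.0275]
tool_rot: [-0.001, 0.771, 0.637, -0.001]
contact_force: [2.0, -1.3, 0.4]
width: 0.0008
```

```bash
python3 - <<'E'
from h import *
st()
E
```

```text
t 26.125 dock 75.8 -5.2 z 27.5 F dock 2.2 -0.9 0.4
```

Request:
{"method": "apply_moves", "body": {"turn": [[0,0,0],[0,0,0],[0,0,0],[0,0,0]], "dp": [[-1.5,0.3,0],[-3,0.6,0],[-4.5,0.9,0],[-6,1.1,0]], "grip": [0,0,0,0]}}

```text
time: 26.62
tcp_pos: [0.5733, 0.085, 0.0275]
tool_rot: [-0.001, 0.771, 0.637, -0.001]
contact_force: [2.0, -0.4, 1.0]
width: 0.0005
```

Request:
{"method": "apply_moves", "body": {"turn": [[0,0,0],[0,0,0],[0,0,0]], "dp": [[-0.7,0.1,0],[-1.3,0.2,0],[-1.3,0.2,0]], "grip": [0,0,0]}}

```text
time: 27.0
tcp_pos: [0.572, 0.0852, 0.0275]
tool_rot: [-0.001, 0.771, 0.637, -0.001]
contact_force: [1.4, -1.4, 0.0]
width: 0.0003
```

Request:
{"method": "apply_moves", "body": {"turn": [[0,0,0],[0,0,0],[0,0,0]], "dp": [[-0.7,0.1,0],[-1.3,0.2,0],[-1.3,0.2,0]], "grip": [0,0,0]}}

```text
time: 27.38
tcp_pos: [0.5706, 0.0854, 0.0275]
tool_rot: [-0.001, 0.771, 0.637, -0.001]
contact_force: [1.5, -0.2, 1.1]
width: 0.0007
```

Request:
{"method": "apply_moves", "body": {"turn": [[0,0,0],[0,0,0],[0,0,0]], "dp": [[-0.7,0.1,0],[-1.3,0.2,0],[-1.3,0.2,0]], "grip": [0,0,0]}}

```text
time: 27.75
tcp_pos: [0.5692, 0.0857, 0.0274]
tool_rot: [-0.001, 0.771, 0.637, -0.001]
contact_force: [1.4, -0.5, -0.2]
width: 0.0007
```

Request:
{"method": "apply_moves", "body": {"turn": [[0,0,0],[0,0,0],[0,0,0]], "dp": [[-0.7,0.1,0],[-1.3,0.2,0],[-1.3,0.2,0]], "grip": [0,0,0]}}

```text
time: 28.12
tcp_pos: [0.5678, 0.0859, 0.0275]
tool_rot: [-0.001, 0.771, 0.637, -0.001]
contact_force: [1.8, 0.3, 0.4]
width: 0.0004
```

```bash
python3 - <<'E'
from h import *
st()
c=snap("wrist"); cv2.imwrite("pics/w12.png",cv2.resize(c["frame"][:,:,::-1],(800,500)))
E
```

```text
t 28.125 dock 64.0 -5.4 z 27.5 F dock 1.7 0.6 0.4
```

View pics/w12.png

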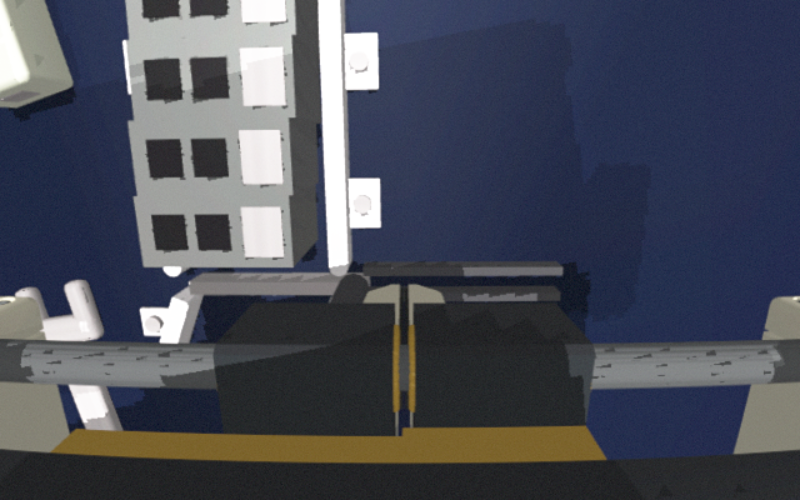

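Request:
{"method": "apply_moves", "body": {"turn": [[0,0,0],[0,0,0],[0,0,0]], "dp": [[-0.5,0.1,0],[-1,0.2,0],[-1,0.2,0]], "grip": [0,0,0]}}

```text
time: 28.55
tcp_pos: [0.5668, 0.0861, 0.0275]
tool_rot: [-0.001, 0.771, 0.637, -0.001]
contact_force: [1.5, -0.9, 1.1]
width: 0.0004
```

Request:
{"method": "apply_moves", "body": {"turn": [[0,0,0],[0,0,0],[0,0,0]], "dp": [[-0.5,0.1,0],[-1,0.2,0],[-1,0.2,0]], "grip": [0,0,0]}}

```text
time: 28.92
tcp_pos: [0.5665, 0.0862, 0.0276]
tool_rot: [-0.0, 0.771, 0.637, -0.0]
contact_force: [5.9, -1.0, -1.4]
width: 0.0008
```

Request:
{"method": "apply_moves", "body": {"turn": [[0,0,0],[0,0,0],[0,0,0]], "dp": [[-0.5,0.1,0],[-1,0.2,0],[-1,0.2,0]], "grip": [0,0,0]}}

```text
time: 29.3
tcp_pos: [0.5664, 0.0862, 0.0278]
tool_rot: [0.001, 0.771, 0.637, 0.001]
contact_force: [6.8, -2.5, -3.2]
width: 0.0007
```

Force rose to 7 N with no motion, so the gate is at its end. I'll back off, lift and check.

Request:
{"method": "apply_moves", "body": {"turn": [[0,0,0],[0,0,0],[0,0,0],[0,0,0],[0,0,0],[0,0,0],[0,0,0],[0,0,0],[0,0,0],[0,0,0]], "dp": [[3,-0.6,0],[9,-1.7,0],[18,-3.5,0],[25,-5,0],[25,-5,40],[20,-10,100],[0,-40,150],[-20,-70,170],[-30,-80,170],[-30,-80,170]], "grip": [0,0,0,0,0,0,0,0,0,0]}}

```text
time: 30.55
tcp_pos: [0.536, 0.0061, 0.1969]
tool_rot: [0.0, 0.771, 0.637, 0.0]
contact_force: [-0.7, -0.4, -0.2]
width: 0.0004
```

```bash
python3 - <<'E'
from h import *
st()
c=snap("wrist"); crop(c,215,0,415,150,4,"pics/w13.png")
import pickle; pickle.dump(c,open("w13.pkl","wb"))
c=snap("top"); crop(c,205,160,380,290,4.5,"pics/t13.png")
c=snap("side"); crop(c,250,170,380,300,4.5,"pics/s13.png")
E
```

```text
t 30.55 dock 47.8 -89.8 z 196.9 F dock -0.6 -0.5 -0.2
```

View pics/w13.png

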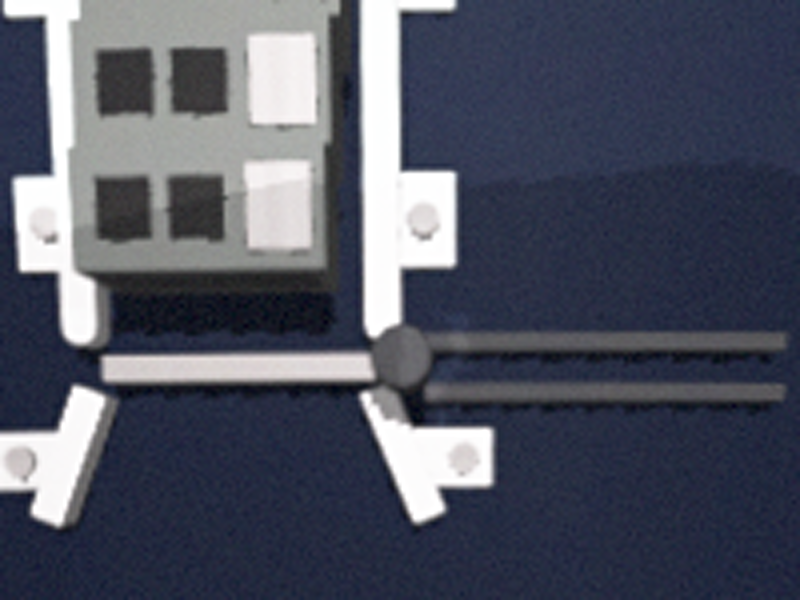

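View pics/s13.png

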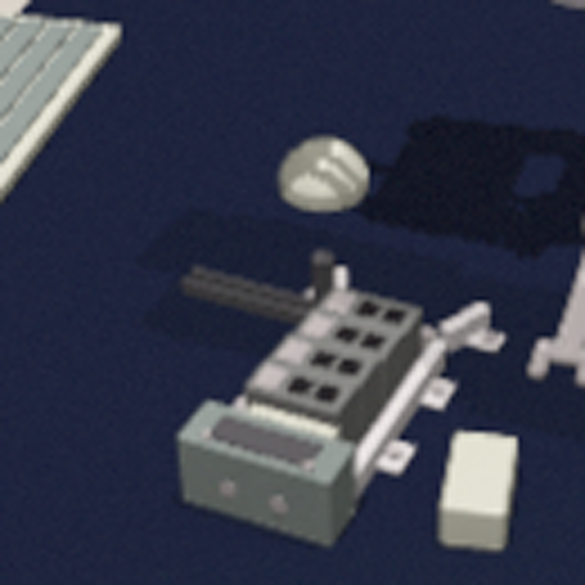

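```bash
python3 - <<'E'
from h import *
import pickle; c=pickle.load(open("w13.pkl","rb"))
def d(px,z):
    P=pix2w(c,[np.array(px)/4+[215,0]],z)[0,:2]*1000-O; return (P@UX).round(1),(P@UY).round(1)
print("knob",d((403,357),.05),"gate end",d((101,367),.015),"rear",d((75,272),.046),d((325,270),.046))
E
```

```text
knob (np.float64(42.4), np.float64(-5.0)) gate end (np.float64(-32.3), np.float64(-4.5)) rear (np.float64(-29.9), np.float64(13.9)) (np.float64(25.3), np.float64(13.8))
```

View pics/t13.png

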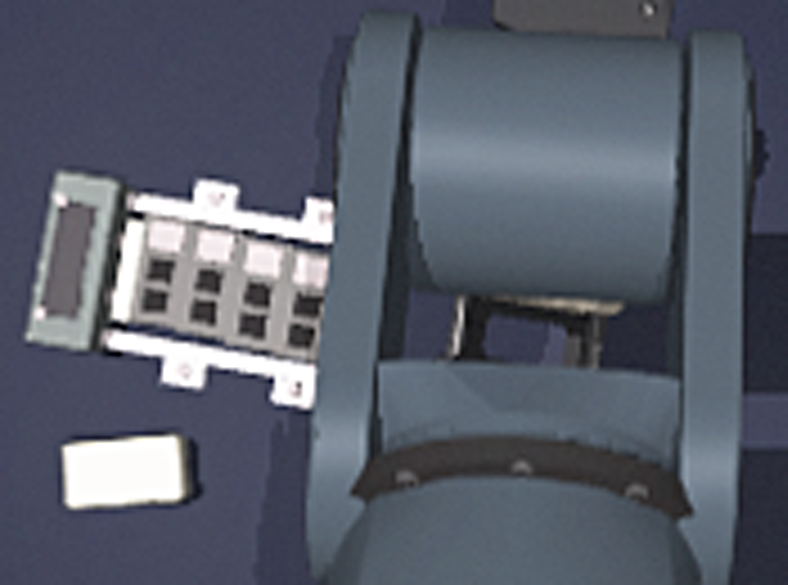

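```bash
python3 -c "
from plant import job_done
print(job_done())"
```

```text
the job is handed in; nothing more can be done
None
```

The row is home against the hidden stop, the gate is shut behind it, and I handed the job in at about 31 s of robot time.

- **Row:** I pushed it as one closed row on module 4's rear face, with a sliding force of about 4 N. The contact plate brought that to 8–9 N. The stop showed as a rise to 12–13 N with no further advance.
- **Lean:** I built up to 17–18 N and held it for about 0.8 s. The highest reading was 18.1 N in the push direction.
- **Gate:** I pushed it across by its knob until the force rose to about 7 N with no more motion.

**Last checks in the pictures:**
- **Gate knob:** at dock x = 42.4 mm (nominal 42 when shut).
- **Gate end:** at dock x = -32.3 mm (nominal -32).
- **Module 4:** rear face 13.9 mm inside the mouth.
- **Modules and plate:** all four standing in a closed row, with no visible gap at the plate.
- **Other things on the desk:** the adapter and dome camera look unmoved, and I touched neither. My path stayed clear of the wrench, tape roll and phone, but I did not re-measure them at the end.
- **Robot:** clear of everything at the end.

**What disagreed slightly:**
- The modules sit about 2 mm towards the dock's -x side, with small sideways steps between them of about 1–2 mm left from the start.
- My y readings for the knob and gate came out about 1 to 1.5 mm off the stated -6 mm, which is within the calibration error.
- During the lean the tool tilted by less than 1°, and I corrected it before working the gate.

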